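# Reel change at the pouch-reel stand: clear the spent core, hold the sprung cheek open

## Robot

A 6-joint arm with a two-finger parallel gripper is mounted at the origin on the work surface. World frame = base frame: x ahead of the robot, y to its left, z up, the work surface at z = 0. Lengths are in m, angles in rad, forces in N, time in s.
With the tool pointing down it reaches from about 0.325 to 0.875 m from the base axis. Payload 4.4 kg.
Tool frame: the origin (TCP) lies at the centre of the arm's flange, where the gripper is bolted on; the fingertips stand bot.tip_reach ahead of it and the grasp point (between the pads) lies 155 mm ahead of it (bot.tip_reach is the distance from the TCP to the fingertips, in m); z points along the fingers, y is the line along which they close (so a half turn about z gives the same grasp; the last joint's range is limited). The gripper opens to 85 mm and grips with 20 to 120 N. Pads are 22 mm wide; open, the fingers measure 114 mm over their backs; the gripper's body (76 mm by 85 mm) begins 54 mm behind the grasp point. The pads swing forward as they close: fully open they stand 13 mm farther back than shut.
Start: joints at [-1.397, 0.207, 1.542, -0, 1.393, -0.15], TCP at [0.183, -0.545, 0.405] pointing down, gripper open.
Joint ranges: [-2.73, 2.73], [-0.86, 2.22], [0.23, 2.46], [-1.11, 4.25], [0.08, 2.63], [-2.82, 2.82]. Speed limits (rad/s): [2.79, 2.79, 3.14, 3.14, 3.14, 3.14].

## Interface

Orientations are given as [roll, pitch, yaw] about the fixed x, y, z axes, in that order (R = Rz(yaw) Ry(pitch) Rx(roll)).
In Python, from workcell import bot, cams gives the robot as it stands. The module is installed in compiled form; this text tells all that it offers.
- The arm moves only by the shell command python3 -m pendant 'ROWS' [FORCE]. ROWS is JSON, a list of rows, each a list of 5 numbers: the shift along the tool's x, y, z in units of 0.03 m (1.0 is 0.03 m), then the turn about the tool's z in units of 0.12 rad (1.0 is 0.12 rad), then the opening, from 0 (shut) to 1 (fully open). In form: [[x, y, z, turn, hand], ...]. A call has 1 to 20 rows; each row shifts and turns the commanded pose from where the row before left it, along the tool's axes as they then stand; what a row does not reach is not made up. A row lasts 1/12 s, in which the tool goes at most 41.7 mm and 7.16 degrees, less where a joint would pass 70% of its speed; a pose out of reach is approached as far as the arm can. A call with a number of a shift or a turn outside -1 to 1 is refused whole. A call with a gripper value outside its range is refused whole. The fingers move at their own pace and stop on an object; FORCE is the grip in N (left out, the last holds). Time passes only in rows, so rows that do not move let the fingers close. It gives the time, the measured TCP pose, the force, the opening and the grip force at its end, in the units of the state.
- bot.state(): the state, without advancing time (a new reading comes with each control period).
- cams.capture(name): name is "scene" or "top"; returns the picture (480x640x3 uint8, red, green, blue); there is no depth.
- cams.camera_params(name): a dict with "fovy" (degrees; the focal length in pixels is half the picture's height over the tangent of half this angle, whatever the lens; pixels are square), "cx", "cy" (the principal point, pixels), "T" (4x4, takes a point from camera to world coordinates). Camera axes: x right, y down, z forward; pixel columns grow to the right and rows downward; lengths in m; the calibration is good to about 2 mm. A picture is of the moment at which its call begins. camera_params takes no time and is no camera call.
- bot.hand_in(): hands the job in; it is judged then, once.
The state is a dict: "t": time; "joint_pos": joint angles; "joint_vel": joint speeds; "effort": joint torques, N m; "ee_pos": TCP position; "tcp_rot": TCP orientation; "contact_force": force on the tool from outside, world axes, zero at the start; "ft_torque": the same for the moment, N m; "width": finger opening in m; "grasp_force": force on a finger pad.
Only numpy, scipy, OpenCV 4.12 (cv2) and the standard library are available. Lean on these libraries where they do the work, as an engineer would, in place of code of your own. Each camera call takes 0.05 s, during which the arm holds its last target. There are 200 camera calls.

## Task

The pouch reel in the reel stand has run out: lift the empty cardboard core off the stand and drop it in the grey waste tub. Then pull out the sprung cheek, the one with the handle, until its pointer stands level with the width marker clamped on the scale, and keep it there so that I can lay in the next reel - finish while still holding it at the marker, for it springs shut if let go. Leave the other things on the counter where they are.

Things in the scene. Friction and masses are not known exactly. Their poses are not given: they have to be found in the camera images.
- stand: Pouch-reel stand, fixed. White base 170 (x) x 380 (y) mm, top 10 mm high, y from -180 to +200 mm; origin on the counter under the bars' middle. Two steel bars, 20 mm thick, run along y at x = +-24 mm, tops 45 mm high. Fixed upright cheek plate (110 mm wide, top 97 mm high) at y = +148 to +153 mm; a like, sprung cheek slides along y. Scale strip on the +x edge. Yaw varies.
- cheek (a joint): Sprung sliding cheek (plate 5 mm thick, 110 mm wide, top 97 mm high): travel along the stand's -y in m; 0 = at rest, inner face at stand y = +60 mm, 88 mm from the fixed cheek; end stop 0.125. The spring pulls it back with 5 N at rest plus 60 N per metre of travel (8 to 11 N at the marker) and shuts it when let go.
- handle (a point): Middle of the cheek's handle bar (moves with it): black D-handle on the cheek's outer (-y) side, round bar 12 mm thick along the stand's x, 86 mm above the counter, axis 48 mm out from the cheek's outer face (42 mm clear between), 78 mm clear between its legs. Free space above and on the outer side; the steel bars' tops are 35 mm below it. Axes as the stand's.
- pointer (a point): Tip of the thin dark pointer blade at the foot of the sprung cheek, over the scale on the stand's +x side, 20 mm above the counter; moves with the cheek. It is level with the marker when its y in the stand's frame equals that of mark. Axes as the stand's.
- mark (a point): Index blade of the width marker, a dark clamp 18 x 20 x 9 mm with a knurled steel screw (21 mm tall in all), fixed on the scale strip on the stand's +x edge, 55 to 105 mm from the resting pointer towards the stand's -y. It is no stop: the pointer slides past it. Axes as the stand's.
- core: Empty cardboard core, a tube 50 mm in diameter and 76 mm long, 24 to 56 g, lying loose on the two bars between the cheeks, along the stand's y (3 to 9 mm from either cheek). Origin at its middle, at the start about 60 mm above the counter; its own y is its axis.
- tub: Grey plastic waste tub, open on top, 200 (x) x 150 (y) x 80 mm high, walls and floor 4 mm, standing loose on the counter. Origin at the centre of its underside.
- reel: Full pale-blue pouch reel of another width standing on end, 140 mm in diameter, 100 mm tall; bystander. Origin at the centre of its underside.
- spray: White bottle, 66 mm in diameter, 170 mm tall; bystander. Origin at the centre of its underside.
- cassette: Flat steel instrument cassette 140 x 200 x 28 mm; bystander. Origin at the centre of its underside.
- bowl: Steel bowl 120 mm in diameter, 45 mm high; bystander. Origin at the centre of its underside.
Things that resemble listed ones, but are neither listed nor needed, are in the scene too. What is shaped like the core but red or turquoise is not meant.

How it is judged:
By the outcome, as a careful person would: the job done as asked, in the order asked, and still so for the second after the job is handed in, while the arm keeps its last pose, push and grip.
It also fails if it takes over 54 s, if anything falls off the work surface, if the arm or the gripper's body presses on something with over 40 N, if the wrist force passes 120 N, or if a joint passes its speed limit or range.

## Working session

There is one attempt and no reset: what is moved stays moved. The work goes in short steps, Python scripts to look and compute and a shell command to move; the robot and the scene stay as the last step left them, time stands still between calls to the robot, and variables do not carry over. Pictures are saved under pics/ and viewed, at most 10 in all, crops included, and the job is handed in when it is done.

```bash
mkdir -p pics; python3 - <<'E'
from workcell import bot,cams
import cv2
for n in("scene","top"):
    cv2.imwrite(f"pics/{n}0.png",cams.capture(n)[:,:,::-1]); p=cams.camera_params(n); print(n,p["fovy"],p["cx"],p["cy"],p["T"])
s=bot.state(); print(s,bot.tip_reach)
E
```

```text
scene 55.75061942514128 324.4722384660647 234.79620755344516 [[ 0.85402706  0.38646929 -0.34825173  0.91377893]
 [ 0.52015888 -0.64531604  0.55946577 -0.5788017 ]
 [-0.00851608 -0.65894514 -0.75214279  0.78943603]
 [ 0.          0.          0.          1.        ]]
top 47.39403436842327 322.8014978610714 228.86507413197555 [[ 2.60072386e-02 -9.94644916e-01  1.00025569e-01  4.14095156e-01]
 [-9.99655614e-01 -2.62272743e-02 -8.85203593e-04 -5.28079832e-02]
 [ 3.50386130e-03 -9.99681003e-02 -9.94984473e-01  1.47437022e+00]
 [ 0.00000000e+00  0.00000000e+00  0.00000000e+00  1.00000000e+00]]
{'t': 0.1, 'joint_pos': array([-1.39647943e+00,  2.07396426e-01,  1.54284807e+00,  1.49105786e-05,
        1.39350109e+00, -1.50504055e-01]), 'joint_vel': array([ 0.00028611, -0.00064799, -0.00148613, -0.00032498,  0.00195119,
        0.00089102]), 'effort': array([-4.48220362e-04, -3.84095442e+01, -2.92549306e+01, -1.42463937e-04,
        4.89012891e-03, -7.90806524e-06]), 'ee_pos': array([ 0.18343572, -0.54460442,  0.40358894]), 'tcp_rot': array([-3.13946626e+00, -3.37308032e-04,  3.24817953e-01]), 'contact_force': array([0.08774253, 0.31903082, 0.77909069]), 'ft_torque': array([-0.01997687,  0.0055457 ,  0.01002875]), 'grasp_force': 0.0, 'width': 0.08569002432489042} 0.1734
```

View pics/top0.png

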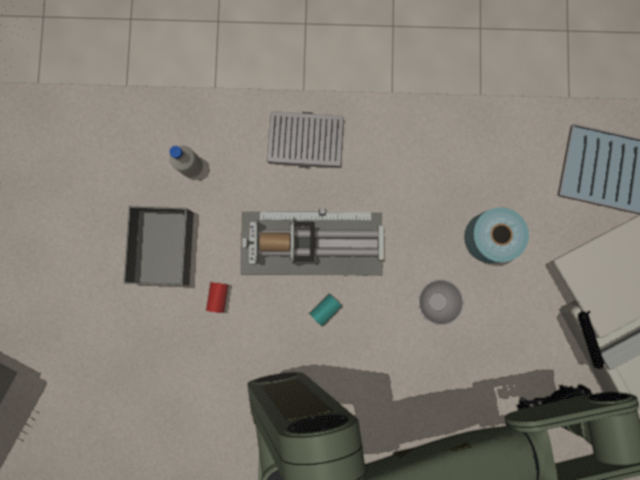

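View pics/scene0.png

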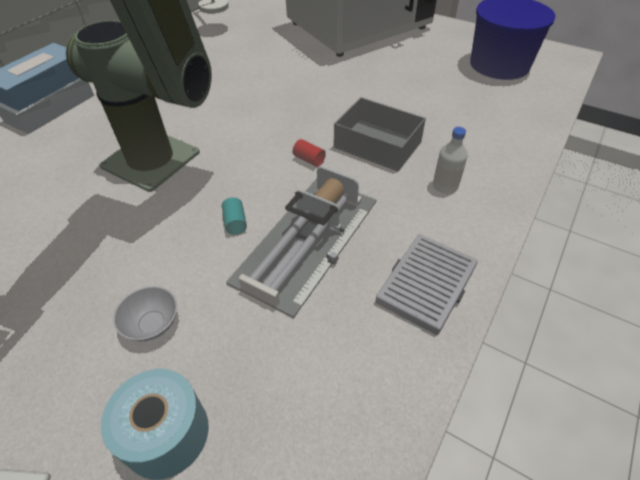

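Top view: the brown core is at (275,242), on the stand between the cheeks. The red tube (217,297) and turquoise tube (326,309) lie on the counter and are the excluded lookalikes. The grey open tub is at (160,247), the handle near (305,242) and the marker near (322,212). I'll confirm these in an enlarged crop.

```bash
cat > h.py <<'E'
import numpy as np,cv2
from workcell import bot,cams
def K(p):
    f=240/np.tan(np.radians(p["fovy"])/2); return f
def w(name,u,v,z):
    p=cams.camera_params(name);f=K(p);T=np.array(p["T"])
    d=T[:3,:3]@np.array([(u-p["cx"])/f,(v-p["cy"])/f,1]);c=T[:3,3]
    return c+d*(z-c[2])/d[2]
def px(name,P):
    p=cams.camera_params(name);f=K(p);T=np.array(p["T"])
    q=T[:3,:3].T@(np.array(P)-T[:3,3]); return np.array([p["cx"]+f*q[0]/q[2],p["cy"]+f*q[1]/q[2]])
E
python3 - <<'E'
import cv2,numpy as np
a=cv2.imread("pics/top0.png")[200:290,230:390]; b=cv2.imread("pics/scene0.png")[160:310,220:390]
a=cv2.resize(a,None,fx=5,fy=5,interpolation=cv2.INTER_CUBIC);cv2.imwrite("pics/a.png",a)
b=cv2.resize(b,None,fx=4,fy=4,interpolation=cv2.INTER_CUBIC);cv2.imwrite("pics/b.png",b)
E
```

```text
(no output)
```

View pics/a.png

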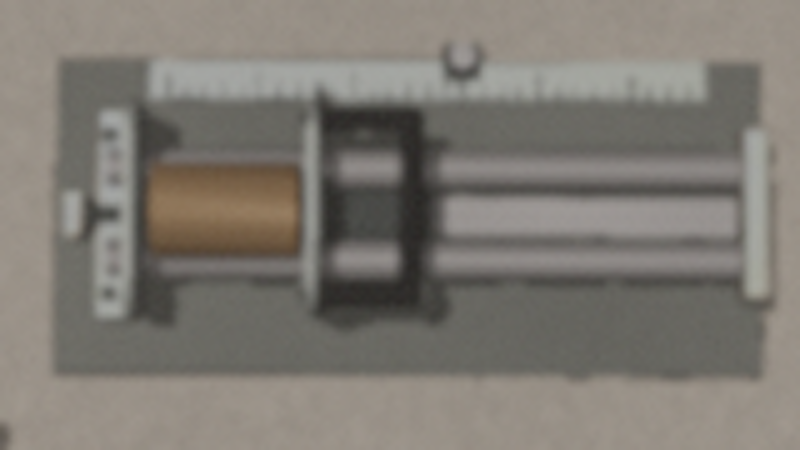

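View pics/b.png

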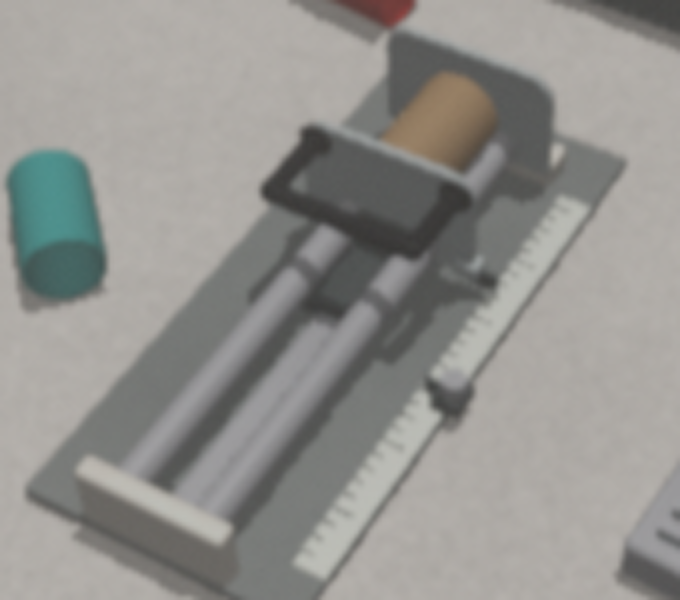

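The crops confirm it. The brown core lies on the bars (crop a 148–300, 165–255), the cheek with the D-handle bar is at (411,205), the pointer at (322,95) and the marker at (462,58). Next I'll compute poses.

```bash
python3 - <<'E'
from h import *
from scipy.optimize import least_squares
A=lambda x,y:((x+.5)/5-.5+230,(y+.5)/5-.5+200)
B=lambda x,y:((x+.5)/4-.5+220,(y+.5)/4-.5+160)
obs=[("top",A(60,58),(.085,.2,.01)),("top",A(762,63),(.085,-.18,.01)),("top",A(765,376),(-.085,-.18,.01)),("top",A(55,376),(-.085,.2,.01)),
("scene",B(30,492),(-.085,-.18,.01)),("scene",B(624,160),(.085,.2,.01))]
def W(q,P):
    c,s=np.cos(q[2]),np.sin(q[2]); return np.array([q[0]+c*P[0]-s*P[1],q[1]+s*P[0]+c*P[1],P[2]])
f=lambda q:np.concatenate([px(n,W(q,P))-o for n,o,P in obs])
r=least_squares(f,[.45,0,0]);q=r.x;print("stand",q,"res",r.fun.round(1))
def S(X):
    c,s=np.cos(q[2]),np.sin(q[2]);d=X[:2]-q[:2];return np.array([c*d[0]+s*d[1],-s*d[0]+c*d[1]])
for nm,n,o,z in [("core L","top",A(148,210),.075),("core R","top",A(300,210),.075),("handle","top",A(411,205),.09),("cheek top","top",A(313,205),.097),("fixed top","top",A(133,200),.097),
 ("ptr top","top",A(322,95),.02),("ptr scene","scene",B(487,278),.02),("mark top","top",A(462,55),.02),("markscrew scene","scene",B(452,376),.021),
 ("tub bl","top",(129,208),.08),("tub","top",(194,208),.08),("tub","top",(189,286),.08),("tub","top",(124,284),.08)]:
    X=w(n,*o,z);print(nm,X.round(4),S(X).round(4))
print("handle exp",W(q,(0,.055-.048,.086)),px("top",W(q,(0,.007,.092))))
print("core exp",W(q,(0,.104,.06)))
E
```

```text
stand [ 0.52313654 -0.03565943  0.02927438] res [-0.2  0.4  0.1 -1.   0.4 -0.4  0.   0.  -1.5 -0.6  1.2 -0.7]
core L [0.5177 0.1082 0.075 ] [-0.0013  0.1439]
core R [0.5197 0.0302 0.075 ] [-0.0015  0.066 ]
handle [ 0.5226 -0.0269  0.09  ] [-0.0003  0.0088]
cheek top [0.5207 0.0225 0.097 ] [-0.0007  0.0582]
fixed top [0.5209 0.1134 0.097 ] [0.0021 0.1491]
ptr top [0.5859 0.0237 0.02  ] [0.0645 0.0575]
ptr scene [0.5816 0.028  0.02  ] [0.0603 0.0619]
mark top [ 0.6095 -0.0507  0.02  ] [ 0.0859 -0.0175]
markscrew scene [ 0.6015 -0.0446  0.021 ] [ 0.078  -0.0112]
tub bl [0.595  0.4452 0.08  ] [0.0859 0.4785]
tub [0.5994 0.2783 0.08  ] [0.0855 0.3116]
tub [0.3999 0.2811 0.08  ] [-0.1139  0.3202]
tub [0.4006 0.4459 0.08  ] [-0.1084  0.4849]
handle exp [ 0.52293165 -0.02866243  0.086     ] [312.48676646 240.42451962]
core exp [0.52009244 0.06829601 0.06      ]
```

```bash
cat >> h.py <<'E'
def go(P,yaw=None):
    from scipy.spatial.transform import Rotation as R
    s=bot.state();r=R.from_euler("xyz",s["tcp_rot"])
    d=r.inv().apply(np.array(P)-s["ee_pos"])/.03
    print("t",round(s["t"],2),"shift",d.round(2),"turn",None if yaw is None else round((s["tcp_rot"][2]-yaw)/.12,2),"pos",s["ee_pos"].round(4),"rot",s["tcp_rot"].round(3),"F",s["contact_force"].round(1),"w",round(s["width"],4),"g",round(s["grasp_force"],1))
E
python3 -m pendant '[[0,0,0,-1,1],[0,0,0,-1,1],[0,0,0,-1,1],[0,0,0,-1,1],[0,0,0,-1,1],[0,0,0,-1,1],[0,0,0,-1,1],[0,0,0,-1,1],[0,0,0,-1,1],[0,0,0,-1,1],[0,0,0,-0.6,1],[0,0,0,0,1],[0,0,0,0,1]]'
python3 -c "
from h import *
go((.5187,.069,.38),1.600)"
```

```text
t: 1.18
ee_pos: [0.1835, -0.5448, 0.4042]
tcp_rot: [-3.141, -0.001, 1.595]
contact_force: [-0.5, -0.6, -0.4]
width: 0.0851
grasp_force: 0.0
t 1.18 shift [20.18 11.66  0.82] turn -0.04 pos [ 0.1835 -0.5448  0.4042] rot [-3.141e+00 -1.000e-03  1.595e+00] F [-0.5 -0.6 -0.4] w 0.0851 g 0.0
```

```bash

python3 -m pendant '[[0.5,0.3,0,0,1],[1,0.6,0,0,1],[1,0.6,0,0,1],[1,0.6,0,0,1],[1,0.6,0,0,1],[1,0.6,0,0,1],[1,0.6,0,0,1],[1,0.6,0,0,1],[1,0.6,0,0,1],[1,0.6,0,0,1],[1,0.6,0,0,1],[1,0.6,0,0,1],[1,0.6,0,0,1],[1,0.6,0,0,1],[1,0.6,0,0,1],[1,0.5,0,0,1],[1,0.5,0,0,1],[1,0.5,0,0,1],[0.5,0.3,0,0,1],[0,0,0,0,1]]'
python3 -c "
from h import *
go((.5187,.069,.25),1.600)"
```

```text
t: 2.85
ee_pos: [0.4853, 0.0059, 0.4047]
tcp_rot: [3.141, -0.001, 1.6]
contact_force: [-0.4, -0.5, 0.6]
width: 0.0856
grasp_force: 0.0
t 2.85 shift [2.06 1.17 5.16] turn -0.0 pos [0.4853 0.0059 0.4047] rot [ 3.141e+00 -1.000e-03  1.600e+00] F [-0.4 -0.5  0.6] w 0.0856 g 0.0
```

```bash

python3 -m pendant '[[0.7,0.4,0,0,1],[0.7,0.4,0.2,0,1],[0.66,0.37,0.8,0,1],[0,0,1,0,1],[0,0,1,0,1],[0,0,1,0,1],[0,0,1,0,1],[0,0,0.3,0,1],[0,0,0,0,1]]'
python3 - <<'E'
from h import *
go((.5187,.069,.222),1.600)
a=cams.capture("scene")[:,:,::-1][120:270,240:420];b=cams.capture("top")[:,:,::-1][190:290,230:350]
cv2.imwrite("pics/c.png",np.hstack([cv2.resize(a,(480,400)),cv2.resize(b,(320,267)).repeat(1,0) if 0 else cv2.copyMakeBorder(cv2.resize(b,(320,267)),0,133,0,0,0)]))
E
```

```text
t: 3.6
ee_pos: [0.516, 0.0651, 0.2427]
tcp_rot: [-3.134, -0.0, 1.595]
contact_force: [-0.9, -0.1, 0.4]
width: 0.0857
grasp_force: 0.0
t 3.6 shift [0.13 0.1  0.69] turn -0.04 pos [0.516  0.0651 0.2427] rot [-3.134 -0.     1.595] F [-0.9 -0.1  0.4] w 0.0857 g 0.0
```

View pics/c.png

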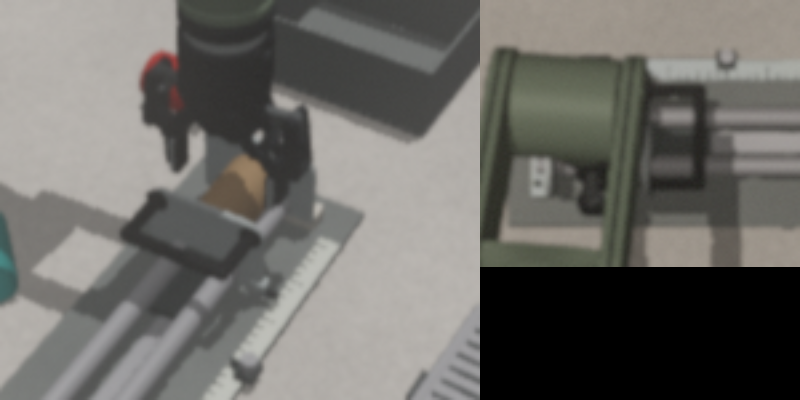

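The crop shows the fingers straddling the core (about (235,185)) along stand x, clear of both cheeks. Next I'll descend the last 20 mm and close gently.

```bash

python3 -m pendant '[[0,0,0.3,0,1],[0.1,0.05,0.3,0,1],[0,0,0,0,1],[0,0,0,0,1],[0,0,0,0,0.3],[0,0,0,0,0.3],[0,0,0,0,0.3],[0,0,0,0,0.3],[0,0,0,0,0.3],[0,0,0,0,0.3],[0,0,0,0,0.3],[0,0,0,0,0.3]]' 25
python3 -c "
from h import *
go((.5187,.069,.222),1.600)"
```

```text
t: 4.7
ee_pos: [0.5196, 0.0688, 0.2283]
tcp_rot: [3.141, -0.0, 1.597]
contact_force: [-0.7, 0.0, 6.4]
width: 0.0491
grasp_force: 26.1
t 4.7 shift [ 0.01 -0.03  0.21] turn -0.03 pos [0.5196 0.0688 0.2283] rot [ 3.141 -0.     1.597] F [-0.7  0.   6.4] w 0.0491 g 26.1
```

```bash

python3 -m pendant '[[0,0,-0.5,0,0.3],[0,0,-1,0,0.3],[0,0,-1,0,0.3],[0,0,-1,0,0.3],[0,0,-1,0,0.3],[0,0,-0.2,0,0.3],[0.5,0,0,0,0.3],[1,0,0,0,0.3],[1,0,0,0,0.3],[1,-0.1,0,0,0.3],[1,-0.1,0,0,0.3],[1,-0.1,0,0,0.3],[1,-0.1,0,0,0.3],[1,0,0,0,0.3],[1,0,0,0,0.3],[0.8,0,0,0,0.3],[0.4,0,0,0,0.3],[0,0,0,0,0.3],[0,0,0,0,0.3]]'
python3 - <<'E'
from h import *
go((.50,.362,.22),1.600)
E
```

```text
t: 6.28
ee_pos: [0.4994, 0.3591, 0.3675]
tcp_rot: [-3.14, 0.002, 1.598]
contact_force: [0.4, 0.1, -0.3]
width: 0.0487
grasp_force: 26.1
t 6.28 shift [0.11 0.03 4.92] turn -0.02 pos [0.4994 0.3591 0.3675] rot [-3.140e+00  2.000e-03  1.598e+00] F [ 0.4  0.1 -0.3] w 0.0487 g 26.1
```

```bash

python3 -m pendant '[[0.1,0,0.6,0,0.3],[0,0,1,0,0.3],[0,0,1,0,0.3],[0,0,1,0,0.3],[0,0,0.9,0,0.3],[0,0,0.4,0,0.3],[0,0,0,0,0.3],[0,0,0,0,0.3],[0,0,0,0,0.9],[0,0,0,0,0.9],[0,0,0,0,0.9],[0,0,0,0,0.9],[0,0,-0.7,0,0.9],[0,0,-1,0,0.9],[0,0,-1,0,0.9],[0,0,-1,0,0.9],[0,0,-1,0,0.9],[0,0,-0.5,0,0.9],[0,0,0,0,0.9]]'
python3 - <<'E'
from h import *
go((.5226,-.0275,.38),.029)
cv2.imwrite("pics/d.png",cams.capture("scene")[:,:,::-1][60:260,180:480].repeat(2,0).repeat(2,1))
E
```

```text
t: 7.87
ee_pos: [0.5008, 0.3633, 0.3844]
tcp_rot: [3.131, -0.005, 1.597]
contact_force: [0.4, 0.6, 1.7]
width: 0.077
grasp_force: 0.0
t 7.87 shift [-13.04   0.38   0.08] turn 13.07 pos [0.5008 0.3633 0.3844] rot [ 3.131 -0.005  1.597] F [0.4 0.6 1.7] w 0.077 g 0.0
```

View pics/d.png

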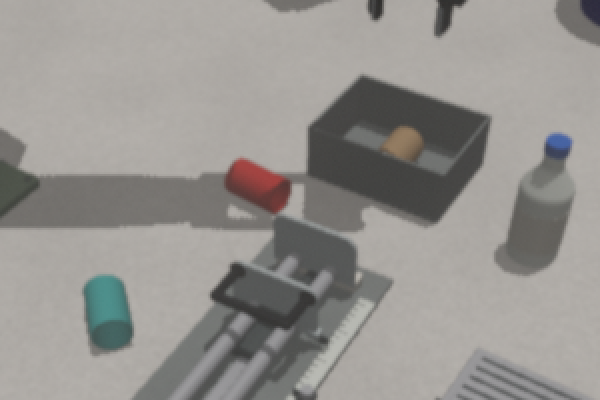

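The core lies inside the tub at crop (403,145), and the cheek is still at rest. Next: move over the handle, turn, and part-close the hand.

```bash

python3 -m pendant '[[-0.5,0,0,0,0.45],[-1,0,0,0,0.45],[-1,0,0,0,0.45],[-1,0,0,0,0.45],[-1,0.1,0,0,0.45],[-1,0.1,0,0,0.45],[-1,0.1,0,0,0.45],[-1,0.1,0,0,0.45],[-1,0,0,0,0.45],[-1,0,0,0,0.45],[-1,0,0,0,0.45],[-1,0,0,0,0.45],[-1,0,0,0,0.45],[-0.5,0,0,0,0.45],[0,0,0,1,0.45],[0,0,0,1,0.45],[0,0,0,1,0.45],[0,0,0,1,0.45],[0,0,0,1,0.45],[0,0,0,1,0.45]]' >/dev/null
python3 -m pendant '[[0,0,0,1,0.45],[0,0,0,1,0.45],[0,0,0,1,0.45],[0,0,0,1,0.45],[0,0,0,1,0.45],[0,0,0,1,0.45],[0,0,0,1,0.45],[0,0,0,0,0.45],[0,0,0,0,0.45]]'
python3 - <<'E'
from h import *
go((.5228,-.0275,.241),.029)
E
```

```text
t: 10.33
ee_pos: [0.5208, -0.0275, 0.3757]
tcp_rot: [-3.141, 0.004, 0.039]
contact_force: [0.2, 0.4, 0.2]
width: 0.0386
grasp_force: 0.0
t 10.33 shift [0.08 0.01 4.49] turn 0.09 pos [ 0.5208 -0.0275  0.3757] rot [-3.141  0.004  0.039] F [0.2 0.4 0.2] w 0.0386 g 0.0
```

```bash

python3 -m pendant '[[0.1,0,0.5,0.1,0.45],[0,0,1,0,0.45],[0,0,0.8,0,0.45],[0,0,0.4,0,0.45],[0,0,0.4,0,0.45],[0,0,0.4,0,0.45],[0,0,0.4,0,0.45],[0,0,0.4,0,0.45],[0,0,0.2,0,0.45],[0,0,0,0,0.45],[0,0,0,0,0.45]]'
python3 - <<'E'
from h import *
go((.5228,-.0275,.241),.029)
cv2.imwrite("pics/e.png",cams.capture("scene")[:,:,::-1][140:300,240:400].repeat(3,0).repeat(3,1))
E
```

```text
t: 11.25
ee_pos: [0.5248, -0.0271, 0.2425]
tcp_rot: [-3.142, 0.0, 0.025]
contact_force: [1.1, -0.3, -0.2]
width: 0.0383
grasp_force: 0.0
t 11.25 shift [-0.07  0.01  0.05] turn -0.03 pos [ 0.5248 -0.0271  0.2425] rot [-3.142  0.     0.025] F [ 1.1 -0.3 -0.2] w 0.0383 g 0.0
```

View pics/e.png

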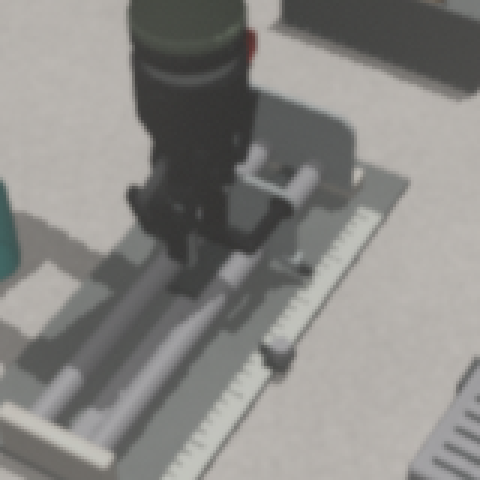

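The picture shows the fingers either side of the handle bar (about (215,235)), inside the legs. The pointer tip is at (303,270) and the marker at (275,350). I'll grip, then pull about 66 mm along tool +y.

```bash

python3 -m pendant '[[0,0,0,0,0],[0,0,0,0,0],[0,0,0,0,0],[0,0,0,0,0],[0,0,0,0,0],[0,0,0,0,0],[0,0,0,0,0]]' 80
python3 -m pendant '[[0,0.2,0,0,0],[0,0.3,0,0,0],[0,0.3,0,0,0],[0,0.3,0,0,0],[0,0.3,0,0,0],[0,0.3,0,0,0],[0,0.3,0,0,0],[0,0.2,0,0,0],[0,0,0,0,0],[0,0,0,0,0],[0,0,0,0,0],[0,0,0,0,0]]'
python3 - <<'E'
from h import *
go((.5228,-.0275,.241),.029)
a=cams.capture("scene")[:,:,::-1][180:300,290:410]; b=cams.capture("top")[:,:,::-1][195:235,270:370]
cv2.imwrite("pics/f.png",cv2.resize(a,(600,600),interpolation=cv2.INTER_CUBIC));cv2.imwrite("pics/g.png",cv2.resize(b,(800,320),interpolation=cv2.INTER_CUBIC))
E
```

```text
t: 11.88
ee_pos: [0.5252, -0.0278, 0.2438]
tcp_rot: [3.14, -0.002, 0.025]
contact_force: [-1.3, -5.1, 5.8]
width: 0.0093
grasp_force: 78.4
t: 12.88
ee_pos: [0.5267, -0.0909, 0.2438]
tcp_rot: [-3.136, -0.001, 0.024]
contact_force: [-1.2, 7.5, 9.1]
width: 0.009
grasp_force: 79.0
t 12.88 shift [-0.08 -2.11  0.1 ] turn -0.04 pos [ 0.5267 -0.0909  0.2438] rot [-3.136e+00 -1.000e-03  2.400e-02] F [-1.2  7.5  9.1] w 0.009 g 79.0
```

View pics/f.png

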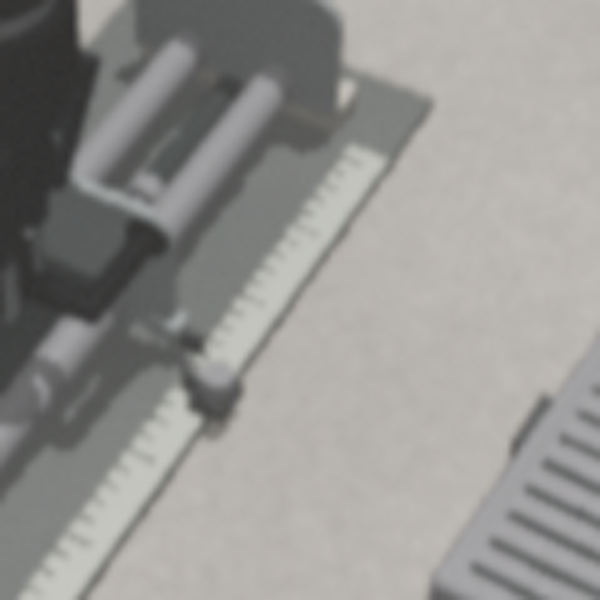

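Scene crop: pointer tip near (200,345), marker screw head near (213,372), so about 10 mm still to go. I'll check this in the top view.

View pics/g.png

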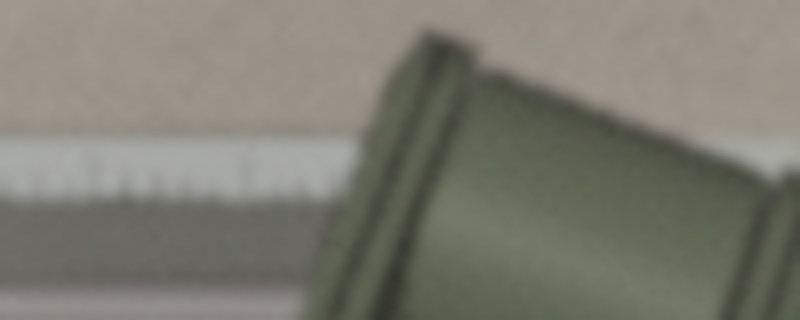

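```bash
python3 - <<'E'
from h import *
q=np.array([.52314,-.03566,.02927])
def S(X):
    c,s=np.cos(q[2]),np.sin(q[2]);d=X[:2]-q[:2];return np.array([c*d[0]+s*d[1],-s*d[0]+c*d[1]])
F=lambda x,y:((x+.5)/5-.5+290,(y+.5)/5-.5+180)
for n,o,z in [("ptr",F(203,343),.02),("screw",F(213,372),.021),("blade?",F(186,378),.015),("clampbase",F(218,425),.002)]:print(n,S(w("scene",*o,z)).round(4))
E
```

```text
ptr [0.0656 0.0003]
screw [ 0.0777 -0.0125]
blade? [ 0.0668 -0.017 ]
clampbase [ 0.0867 -0.024 ]
```

```bash

python3 -m pendant '[[0,0.15,0,0,0],[0,0.15,0,0,0],[0,0,0,0,0],[0,0,0,0,0],[0,0,0,0,0]]'
python3 - <<'E'
from h import *
from scipy.optimize import least_squares
go((.5228,-.0275,.241),.029)
q=np.array([.52314,-.03566,.02927])
def W(P):
    c,s=np.cos(q[2]),np.sin(q[2]); return np.array([q[0]+c*P[0]-s*P[1],q[1]+s*P[0]+c*P[1],P[2]])
A=lambda x,y:np.array(((x+.5)/5-.5+230,(y+.5)/5-.5+200))
B=lambda x,y:np.array(((x+.5)/4-.5+220,(y+.5)/4-.5+160))
for n,a,b in [("screw",A(462,57),B(452,376)),("ptr",A(322,95),B(487,278)),("striptopend",A(150,62),B(565,198)),("corner",A(60,58),B(624,160))]:
    r=least_squares(lambda P:np.r_[px("top",W(P))-a,px("scene",W(P))-b],[.07,0,.02]);print(n,r.x.round(4),r.fun.round(1))
a=np.mean([cams.capture("scene").astype(float) for _ in range(12)],0).astype(np.uint8)[:,:,::-1]
cv2.imwrite("pics/h_full.png",a)
c=a[230:270,310:350]
cv2.imwrite("pics/h.png",cv2.resize(c,(600,600),interpolation=cv2.INTER_CUBIC))
E
```

```text
t: 13.4
ee_pos: [0.5269, -0.0997, 0.2437]
tcp_rot: [-3.135, -0.001, 0.024]
contact_force: [-1.6, 8.0, 9.5]
width: 0.0094
grasp_force: 79.0
t 13.4 shift [-0.08 -2.41  0.11] turn -0.04 pos [ 0.5269 -0.0997  0.2437] rot [-3.135e+00 -1.000e-03  2.400e-02] F [-1.6  8.   9.5] w 0.0094 g 79.0
screw [ 0.0825 -0.0181  0.0313] [ 0.2  0.3  0.3 -0. ]
ptr [0.0633 0.0569 0.0265] [ 0.1  0.2  0.2 -0. ]
striptopend [0.0754 0.1452 0.0198] [ 1.7  2.6  2.7 -0.4]
corner [0.0844 0.1984 0.0091] [ 0.4  0.7  0.7 -0.1]
```

View pics/h.png

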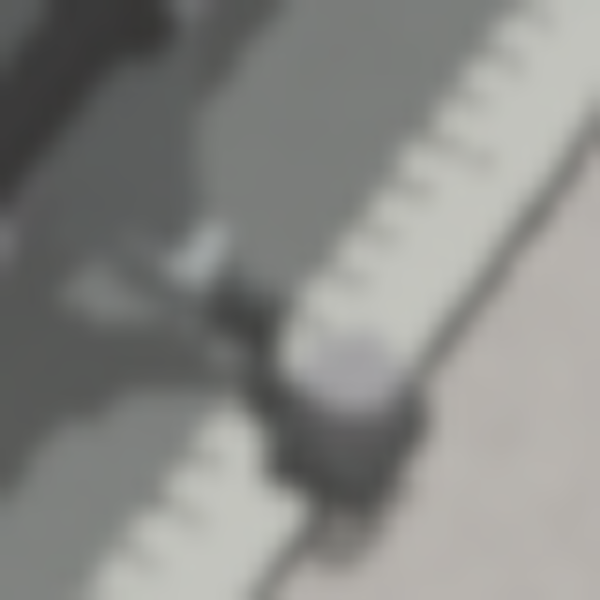

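Crop h: dark pointer tip near (265,325), marker's inner dark blade near (260,385), screw head at (355,375). So it is still a few mm short, and I'll quantify that by projection.

```bash
python3 - <<'E'
from h import *
q=np.array([.52314,-.03566,.02927])
def W(P):
    c,s=np.cos(q[2]),np.sin(q[2]); return np.array([q[0]+c*P[0]-s*P[1],q[1]+s*P[0]+c*P[1],P[2]])
H=lambda P:((px("scene",W(P))-[310,230]+.5)*15-.5).round(0)
for y in (-.010,-.013,-.016,-.019,-.022):print(y,"ptr tip",H((.0655,y,.02)),"x.0633",H((.0633,y,.0265)),"blade",H((.069,y,.02)),"screw",H((.0825,y,.0313)))
# check bias with unobstructed corner/end: rest pointer in full first picture
B=lambda x,y:np.array(((x+.5)/4-.5+220,(y+.5)/4-.5+160))
print("rest ptr obs",B(487,278),"pred",px("scene",W((.0655,.0575,.02))),px("scene",W((.0655,.0575,.0265))))
# shift by image registration of pointer between rest and now is unreliable; refit with screw
E
```

```text
-0.01 ptr tip [275. 327.] x.0633 [262. 293.] blade [296. 336.] screw [378. 323.]
-0.013 ptr tip [265. 341.] x.0633 [251. 307.] blade [286. 350.] screw [368. 337.]
-0.016 ptr tip [255. 355.] x.0633 [241. 321.] blade [276. 365.] screw [358. 351.]
-0.019 ptr tip [245. 369.] x.0633 [231. 335.] blade [266. 379.] screw [348. 365.]
-0.022 ptr tip [234. 384.] x.0633 [221. 349.] blade [255. 393.] screw [337. 380.]
rest ptr obs [341.375 229.125] pred [342.46439637 231.21512792] [342.52572296 229.30150865]
```

```bash
python3 - <<'E'
from h import *
t=cv2.cvtColor(cv2.imread("pics/top0.png"),6)
print("top screw cols 314..330");[print(r,t[r,314:331]) for r in range(206,216)]
print("top ptr cols 286..304");[print(r,t[r,286:304]) for r in range(213,224)]
s=cv2.cvtColor(cv2.imread("pics/h_full.png"),6)
print("scene cols 319..341");[print(r,s[r,319:341]) for r in range(243,266)]
q=np.array([.52314,-.03566,.02927])
def W(P):
    c,s=np.cos(q[2]),np.sin(q[2]); return np.array([q[0]+c*P[0]-s*P[1],q[1]+s*P[0]+c*P[1],P[2]])
for P in [(.0735,-.008,.02),(.0735,-.028,.02),(.0915,-.008,.02),(.0915,-.028,.02),(.0915,-.008,.011),(.0915,-.028,.011),(.0735,-.028,.011),(.0655,-.018,.02),(.0825,-.018,.0315)]:print(P,"scene",px("scene",W(P)).round(1),"top",px("top",W(P)).round(1))
E
```

```text
top screw cols 314..330
206 [142 143 144 145 145 143 143 143 146 143 144 145 145 145 144 146 144]
207 [140 143 143 144 143 139 141 144 145 144 141 140 142 144 145 142 143]
208 [141 143 145 143 136 129 133 143 145 143 135 129 137 142 142 142 143]
209 [142 145 145 140 124 114 128 143 147 142 129 117 127 139 146 143 142]
210 [139 141 141 136 114 107 129 147 149 146 133 112 116 133 141 144 144]
211 [137 138 139 132 111 103 128 149 151 148 134 109 112 130 142 146 147]
212 [148 150 149 144 121 101 119 140 147 143 123 105 120 139 147 146 148]
213 [162 162 162 155 131  97  98 112 121 114  97  99 133 153 156 156 158]
214 [164 164 164 160 137 101  81  84  88  84  83 104 142 160 165 163 162]
215 [164 164 164 160 141 115 101  91  89  95 106 123 149 163 166 165 165]
top ptr cols 286..304
213 [162 161 161 161 161 161 162 162 162 162 162 161 162 161 159 160 163 161]
214 [165 166 165 164 165 165 166 164 165 165 165 165 163 164 158 161 164 164]
215 [162 165 164 163 163 166 163 161 161 163 165 164 165 162 155 158 163 165]
216 [159 164 163 158 160 164 158 149 150 159 162 164 164 161 155 158 161 164]
21
[... 2600 characters left out ...]
190 175 130 100 105 102 103 128 160
 175 179 180 179]
265 [178 189 190 187 188 193 195 195 194 185 157 118 108 118 118 121 144 171
 179 180 180 179]
(0.0735, -0.008, 0.02) scene [331.5 252.1] top [318.5 215.2]
(0.0735, -0.028, 0.02) scene [327.  258.4] top [325.9 215.2]
(0.0915, -0.008, 0.02) scene [338.8 255.3] top [318.4 208.5]
(0.0915, -0.028, 0.02) scene [334.3 261.7] top [325.9 208.5]
(0.0915, -0.008, 0.011) scene [338.7 257.9] top [318.5 209. ]
(0.0915, -0.028, 0.011) scene [334.3 264.2] top [325.9 209. ]
(0.0735, -0.028, 0.011) scene [327. 261.] top [325.9 215.6]
(0.0655, -0.018, 0.02) scene [326.1 253.8] top [322.2 218.1]
(0.0825, -0.018, 0.0315) scene [332.9 253.5] top [322.2 211.3]
```

```bash

python3 -m pendant '[[0,0.12,0,0,0],[0,0,0,0,0],[0,0,0,0,0],[0,0,0,0,0],[0,0,0,0,0]]'
python3 - <<'E'
from h import *
s=np.mean([cams.capture("scene").astype(float) for _ in range(10)],0).astype(np.uint8)
cv2.imwrite("pics/i_full.png",s[:,:,::-1])
s=cv2.cvtColor(s,7)
print("now cols 319..333");[print(r,s[r,319:334]) for r in range(245,262)]
b=cv2.cvtColor(cv2.imread("pics/scene0.png"),6)
print("rest cols 333..347");[print(r,b[r,333:348]) for r in range(222,238)]
print("rest mark cols 320..334");[print(r,b[r,319:334]) for r in range(245,262)]
E
```

```text
t: 14.42
ee_pos: [0.527, -0.1032, 0.2438]
tcp_rot: [-3.135, -0.001, 0.024]
contact_force: [-1.1, 8.5, 9.5]
width: 0.0093
grasp_force: 79.1
now cols 319..333
245 [ 93  93  99 116 131 130 125 125 125 125 125 125 126 136 156]
246 [ 96  96 105 133 151 141 128 126 126 125 125 125 129 151 177]
247 [106 111 128 154 160 140 127 126 126 125 126 127 138 161 182]
248 [111 132 150 160 148 124 121 125 126 126 129 143 161 169 174]
249 [104 123 138 142 120 103 109 118 122 125 135 162 181 184 183]
250 [100 103 111 110  91  83  92 102 110 121 140 168 185 191 191]
251 [105 100  99  94  78  72  76  82  97 130 164 171 175 186 187]
252 [ 99  98 101  93  79  70  69  72  93 142 179 180 172 174 174]
253 [ 91  92  96  93  91  85  76  73  92 141 177 177 169 165 164]
254 [ 88  89  91  92  97 102  96  82  88 123 157 166 164 162 162]
255 [ 89  89  89  90  94 104 107  91  80  94 123 144 156 160 162]
256 [ 96  96  97  97  99 106 107  90  75  76  92 115 135 149 154]
257 [115 115 116 117 125 136 131 114  86  78  84  94 108 121 126]
258 [126 125 126 133 154 172 173 160 119  88  82  84  92  98  99]
259 [128 128 129 14
[... 1699 characters left out ...]
119 119 119 124 140 158 162 166 177 177]
252 [118 119 120 120 120 120 118 118 131 158 174 170 163 164 165]
253 [119 120 120 120 120 119 117 116 133 163 174 169 159 155 155]
254 [119 120 120 121 120 119 117 104 111 138 153 157 155 153 153]
255 [119 119 120 119 119 122 121  98  85  98 117 135 147 151 153]
256 [120 121 120 120 122 126 125 100  73  73  87 108 127 140 144]
257 [120 120 120 121 128 142 144 119  85  74  79  88 101 113 119]
258 [121 121 121 127 147 166 170 155 112  85  79  80  86  91  93]
259 [121 121 122 134 160 175 181 172 131  89  73  74  82  86  85]
260 [122 123 128 141 157 168 180 175 134  88  71  72  77  82  82]
261 [122 127 147 164 170 175 182 176 139  95  76  70  71  77  79]
```

```bash
python3 - <<'E'
from h import *
t=cv2.cvtColor(cv2.imread("pics/top0.png"),6)
print("top mark cols 312..332");[print(r,t[r,312:333]) for r in range(212,222)]
print("top left cols 276..296");[print(r,t[r,276:297]) for r in range(213,221)]
E
```

```text
top mark cols 312..332
212 [150 150 148 150 149 144 121 101 119 140 147 143 123 105 120 139 147 146
 148 148 149]
213 [161 162 162 162 162 155 131  97  98 112 121 114  97  99 133 153 156 156
 158 155 155]
214 [166 165 164 164 164 160 137 101  81  84  88  84  83 104 142 160 165 163
 162 162 162]
215 [163 165 164 164 164 160 141 115 101  91  89  95 106 123 149 163 166 165
 165 166 164]
216 [161 162 163 158 160 161 149 133 132 123 117 130 143 149 156 163 166 163
 163 163 164]
217 [156 162 159 153 156 160 152 147 151 143 134 147 158 161 158 159 165 163
 159 160 160]
218 [151 159 155 146 150 155 151 150 154 149 139 149 157 158 152 155 158 157
 153 154 154]
219 [138 145 142 134 137 142 140 138 140 136 131 133 141 140 136 137 141 137
 134 140 141]
220 [113 119 119 117 119 121 120 118 116 115 112 114 117 117 115 118 118 118
 114 118 121]
221 [ 84  88  98 102 105 106 105 103 105 103 100 105 103 105 104 106 107 104
 105 105 107]
top left cols 276..296
213 [163 162 161 163 160 160 160 162 162 162 162 161 161 161 161 161 162 162
 162 162 162]
214 [163 164 163 165 162 159 160 164 164 164 165 166 165 164 165 165 166 164
 165 165 165]
215 [163 165 164 165 160 156 158 163 163 163 162 165 164 163 163 166 163 161
 161 163 165]
216 [165 164 163 163 160 155 159 163 162 159 159 164 163 158 160 164 158 149
 150 159 162]
217 [164 164 159 160 160 155 157 163 161 152 157 162 161 153 156 160 152 134
 132 147 156]
218 [159 157 154 155 156 150 153 157 152 141 147 156 152 144 147 153 142 116
 110 127 142]
219 [140 140 137 137 139 131 131 133 130 121 125 131 132 124 131 137 127 100
  87 101 118]
220 [116 116 117 115 114 109 108 108 105 102 105 106 108 106 110 115 106  87
  72  78  95]
```

```bash

python3 -m pendant '[[0,0.055,0,0,0],[0,0,0,0,0],[0,0,0,0,0],[0,0,0,0,0],[0,0,0,0,0],[0,0,0,0,0]]'
python3 - <<'E'
from h import *
from scipy.optimize import least_squares
# direct check: fit pointer motion by registering the pointer patch between the two held pictures
a=cv2.cvtColor(cv2.imread("pics/i_full.png"),6).astype(np.float32)
s=cv2.cvtColor(np.mean([cams.capture("scene").astype(float) for _ in range(10)],0).astype(np.uint8),7)
print("now cols 319..331");[print(r,s[r,319:332]) for r in range(247,259)]
go((.5228,-.0275,.241),.029)
E
```

```text
t: 15.42
ee_pos: [0.5271, -0.1048, 0.2438]
tcp_rot: [-3.135, -0.001, 0.024]
contact_force: [-1.7, 8.2, 9.4]
width: 0.009
grasp_force: 79.1
now cols 319..331
247 [111 111 127 155 153 134 126 126 126 126 126 128 138]
248 [136 138 147 160 148 128 124 126 126 127 130 143 161]
249 [127 135 145 144 123 113 120 125 126 126 135 162 181]
250 [105 112 121 115  95  95 108 117 123 129 142 168 185]
251 [103  99  99  93  78  78  87  98 115 146 167 172 175]
252 [107 100  95  86  74  69  72  80 113 163 184 180 172]
253 [ 99  99 102  93  84  77  71  74 114 168 183 178 169]
254 [ 91  93  98  98 105 100  90  81 102 143 162 166 164]
255 [ 88  90  92  98 114 117 113  93  84 102 125 144 156]
256 [ 90  91  94  96 106 115 114  96  77  77  93 115 135]
257 [101 102 108 104 116 136 133 116  88  78  83  94 108]
258 [118 118 122 126 149 171 173 161 119  88  82  85  92]
t 15.92 shift [-0.08 -2.58  0.11] turn -0.04 pos [ 0.5271 -0.1048  0.2438] rot [-3.135e+00 -1.000e-03  2.400e-02] F [-1.4  7.8  9.5] w 0.0094 g 79.1
```

```bash
python3 -c "
from workcell import bot
print(bot.hand_in())"
```

```text
the job is handed in; nothing more can be done
None
```

The empty core is in the grey tub, and I handed the job in with the sprung cheek held about 77 mm out at the marker; the arm hid the top view, so the alignment is only good to about 2–3 mm.

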